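# Take the long objective out of the tilt-out bin

### The job

Pull the white accessory bin forward by its steel bar until it is tilted all the way out to its stop. Then, from the row of three parts at the back of the bin, pick out the long microscope objective (the tallest one, with the narrow nose) and stand it upright, nose up, in the shallow square grey tray, setting it down rather than dropping it.

Things in the scene. Friction and masses are not known exactly. Their poses are not given: they have to be found in the camera images.
- bin (a joint): Tilt (rad) of the white bin, 256 mm wide, 144 deep: 0 closed, 0.5 at its stop, top swung towards the robot. Pivot: the front panel's bottom edge, 15 mm above the table. 6-10 N at the bar moves it; left over half way out it stays, else it may fall shut. Closed, a fixed clear hood (90 mm behind the front panel, top 173 mm above the table) covers the back row; at the stop the row is clear of it.
- pull_bar (a point): Middle of the round steel pull bar (10 mm thick, 100 long, a post at each end) above the bin's front panel, 28 mm free beneath it. Axes turn with the bin: z from the pivot axis (155 mm below along z) to the bar, up when closed; x from the bin's front to its back, away from the robot; y along the bar.
- lens_mid (a point): Centre of the long objective: steel cylinder 30 mm thick, 62 high, top 10 mm a narrowing nose, about 0.11 kg; z foot to nose. Stands loose in the bin's back row, 113 mm behind the bar, in any of 3 places 70 mm apart; the others hold a 30 mm high short objective and a 40 mm high black eyepiece (37 wide). A 22 mm high rail before the row stops them; the parts tilt with the bin or a little more.
- tray_mid (a point): Centre of the upper face of the floor (4 mm above the table) of the fixed square grey tray, 120 by 120 mm outside, walls 4 mm thick and 12 mm high; x and y along its sides, z up.
There are look-alikes about, which are no part of the job. Leave any red look-alike of the part that bears tray_mid alone.

How it is judged:
By the outcome, as a careful person would: the job done as asked, in the order asked, and still so for the second after the job is handed in, with the robot touching nothing.
It also fails if it takes over 54 s, if anything falls off the work surface, if the arm or the gripper's body presses on something with over 40 N, if the wrist force passes 120 N, or if a joint passes its speed limit or range.

### The arm

A 6-joint arm with a two-finger parallel gripper is mounted at the origin on the work surface. World frame = base frame: x ahead of the robot, y to its left, z up, the work surface at z = 0. Lengths are in m, angles in rad, forces in N, time in s.
With the tool pointing down it reaches from about 0.35 to 0.875 m from the base axis. Payload 4.2 kg.
Tool frame: the origin (TCP) lies on the centre line of the jaws, within the pads' length; the fingertips stand 8 mm ahead of it and the grasp point (between the pads) lies 11 mm behind it; z points along the fingers, y is the line along which they close (so a half turn about z gives the same grasp; the last joint's range is limited). The gripper opens to 85 mm and grips with 20 to 120 N. Pads are 22 mm wide; open, the fingers measure 114 mm over their backs; the gripper's body (76 mm by 85 mm) begins 54 mm behind the grasp point. The pads swing forward as they close: fully open they stand 13 mm farther back than shut.
Start: joints at [1.387, 0.385, 0.008, 0, -1.194, -0.259], TCP at [0.268, 0.565, 0.239] pointing down, gripper open.
Joint ranges: [-3.14, 3.14], [-1.21, 2.06], [-1.07, 1.41], [-3.16, 2.05], [-2.99, -0.16], [-3.1, 3.1]. Speed limits (rad/s): [2.79, 2.79, 3.14, 3.14, 3.14, 3.14].

### API

Orientations are given as a unit quaternion [w, x, y, z].
In Python, from cell import sense, capture, hand_in gives the robot as it stands.
- The arm moves only by the tool arm_command, never from a script. Its argument "increments" is a list of rows, each an object of numbers: "wx", "wy", "wz": the turn, a rotation vector about the tool's x, y, z in degrees; "x", "y", "z": the shift along the tool's x, y, z in cm; "gripper": the finger opening in cm, from 0 to 8.54. A call has 1 to 12 rows; each row is the pose to reach, as a shift and turn from the pose commanded when the call began, along the tool's axes at that moment; what a row does not reach only later rows make up. A row lasts 1/10 s, in which the tool goes at most 50 mm and 8.59 degrees, less where a joint would pass 70% of its speed; a pose out of reach is approached as far as the arm can. A call with a gripper value outside its range is refused whole. The fingers move at their own pace and stop on an object; "newtons" is the grip in N (left out, the last holds). Time passes only in rows, so rows that repeat a pose let the fingers close. It gives the time, the measured TCP pose, the force, the opening and the grip force at its end, in the units of the state.
- sense(): the state, without advancing time (a new reading comes with each control period).
- capture(name): name is "side" or "top"; returns a dict with "image" (384x512x3 uint8, red, green, blue), "fx", "fy", "cx", "cy" (pixels), "eye" and "attitude" of the camera in the world. Camera axes: x right, y down, z forward; pixel columns grow to the right and rows downward; lengths in m; the calibration is good to about 2 mm. A picture is of the moment at which its call begins. There is no depth.
- hand_in(): hands the job in; it is judged then, once.
The state is a dict: "time_s": time; "joints": joint angles; "qvel": joint speeds; "tau": joint torques, N m; "tcp_pos": TCP position; "ee_rot": TCP orientation; "ft_force": force on the tool from outside, world axes, zero at the start; "ft_torque": the same for the moment, N m; "gripper_width": finger opening in m; "grasp_force": force on a finger pad.
Only numpy, scipy, OpenCV 4.12 (cv2) and the standard library are available. Lean on these libraries where they do the work, as an engineer would, in place of code of your own. Each camera call takes 0.05 s, during which the arm holds its last target. There are 200 camera calls.

## Working session

There is one attempt and no reset: what is moved stays moved. The work goes in short steps, Python scripts to look and compute and a tool call to move; the robot and the scene stay as the last step left them, time stands still between calls to the robot, and variables do not carry over. Pictures are saved under pics/ and viewed, at most 10 in all, crops included, and the job is handed in when it is done.

Besides the shell and the picture viewer there is one more tool, called after "Request:" as name([rows], argument=value, ...), one row to a line, values as JSON. arm_command: Moves the arm, as the interface text tells. Its arguments: {"type":"object","properties":{"increments":{"type":"array"},"newtons":{"type":"number"}},"required":["increments"]}

```bash
mkdir -p pics; ls; cat > h.py <<'E'
import numpy as np, cv2, json
from scipy.spatial.transform import Rotation as R
from cell import sense, capture, hand_in
def q2m(q): q=np.array(q,float); return R.from_quat(np.r_[q[1:],q[0]]).as_matrix()
def cam(n):
    c=capture(n); a=np.array(c["attitude"],float)
    c["Rm"]=a if a.shape==(3,3) else q2m(a); c["eye"]=np.array(c["eye"],float); return c
def save(n,f,crop=None,s=1):
    c=cam(n); im=cv2.cvtColor(c["image"],cv2.COLOR_RGB2BGR)
    if crop: x0,y0,x1,y1=crop; im=im[y0:y1,x0:x1]
    cv2.imwrite(f,cv2.resize(im,None,fx=s,fy=s,interpolation=cv2.INTER_CUBIC)); return c
def ray(c,uv):
    d=np.array([(uv[0]-c["cx"])/c["fx"],(uv[1]-c["cy"])/c["fy"],1.]); d=c["Rm"]@d; return d/np.linalg.norm(d)
def onz(c,uv,z): d=ray(c,uv); return c["eye"]+d*(z-c["eye"][2])/d[2]
def tri(c1,u1,c2,u2):
    A=np.zeros((3,3));b=np.zeros(3);
    for c,u in((c1,u1),(c2,u2)):
        d=ray(c,u);P=np.eye(3)-np.outer(d,d);A+=P;b+=P@c["eye"]
    p=np.linalg.solve(A,b); return p,[np.linalg.norm((np.eye(3)-np.outer(ray(c,u),ray(c,u)))@(p-c["eye"])) for c,u in((c1,u1),(c2,u2))]
def proj(c,p): q=c["Rm"].T@(np.array(p)-c["eye"]); return np.array([c["fx"]*q[0]/q[2]+c["cx"],c["fy"]*q[1]/q[2]+c["cy"]])
def tool(dw,s=None): s=s or sense(); return q2m(s["ee_rot"]).T@np.array(dw)*100
E
python3 - <<'E'
from h import *
for n in("side","top"):
    c=save(n,f"pics/{n}0.png",s=1.5); print(n,c["eye"],c["attitude"],c["fx"],c["cx"],c["cy"])
s=sense(); print(s["tcp_pos"],s["ee_rot"],s["time_s"],q2m(s["ee_rot"]))
E
```

```text
pics
side [0.18406879 0.28578286 0.76273179] [ 0.11392106 -0.28399824  0.8890445  -0.3405391 ] 361.5350852879507 257.4971514012916 198.07132020112067
top [ 0.30739592 -0.16733534  1.19525985] [-0.06036827  0.70987877 -0.69893712  0.06256761] 430.3906951952516 259.98865757258125 198.11113751349563
[0.26755255 0.56427354 0.23832755] [ 9.70600111e-04  9.75576371e-01 -2.19658324e-01 -1.54124833e-04] 0.1 [[ 9.03500394e-01 -4.28586641e-01 -7.27121878e-04]
 [-4.28587240e-01 -9.03498558e-01 -1.82607946e-03]
 [ 1.25679695e-04  1.96149867e-03 -9.99998068e-01]]
```

View pics/side0.png

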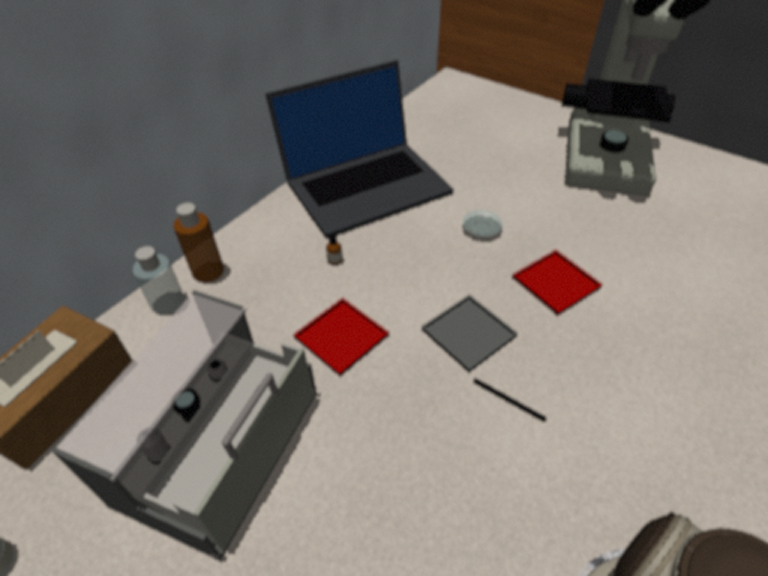

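View pics/top0.png

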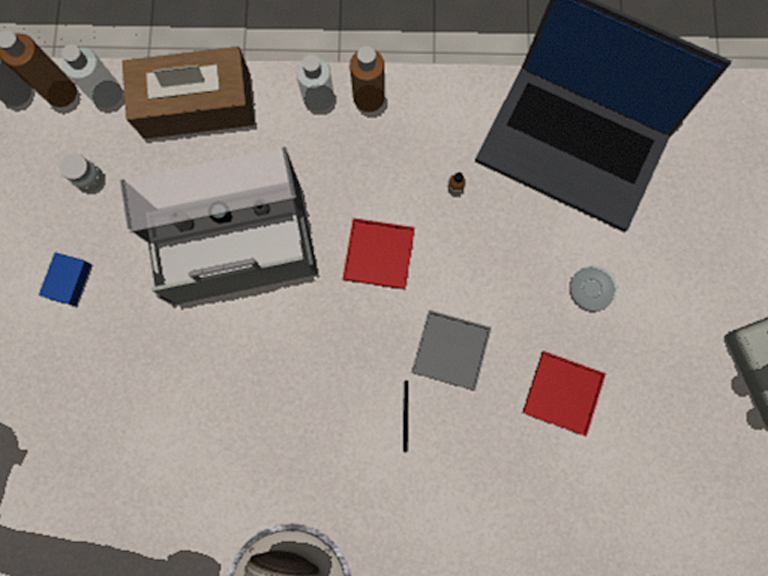

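The side view shows the bin at about (190,420), with its bar from (228,447) to (272,378) and the grey tray at (469,333). The top view shows the bar from (193,275) to (257,264) and the tray at (452,350). Next, enlarged crops.

```bash
python3 - <<'E'
from h import *
a=save("side","pics/a.png",(80,190,220,375),1)
im1=cv2.resize(cv2.imread("pics/a.png"),None,fx=3.2,fy=3.2,interpolation=cv2.INTER_CUBIC)
b=save("top","pics/b.png",(75,95,215,210),1)
im2=cv2.imread("pics/b.png"); im2=cv2.resize(im2,None,fx=3.2*140/185*1.0,fy=3.2*140/185,interpolation=cv2.INTER_CUBIC)
H=max(im1.shape[0],im2.shape[0]); o=np.zeros((H,im1.shape[1]+im2.shape[1],3),np.uint8); o[:im1.shape[0],:im1.shape[1]]=im1;o[:im2.shape[0],im1.shape[1]:]=im2
print(o.shape,im1.shape,3.2*140/185); cv2.imwrite("pics/c0.png",o)
E
```

```text
(592, 787, 3) (592, 448, 3) 2.4216216216216218
```

View pics/c0.png

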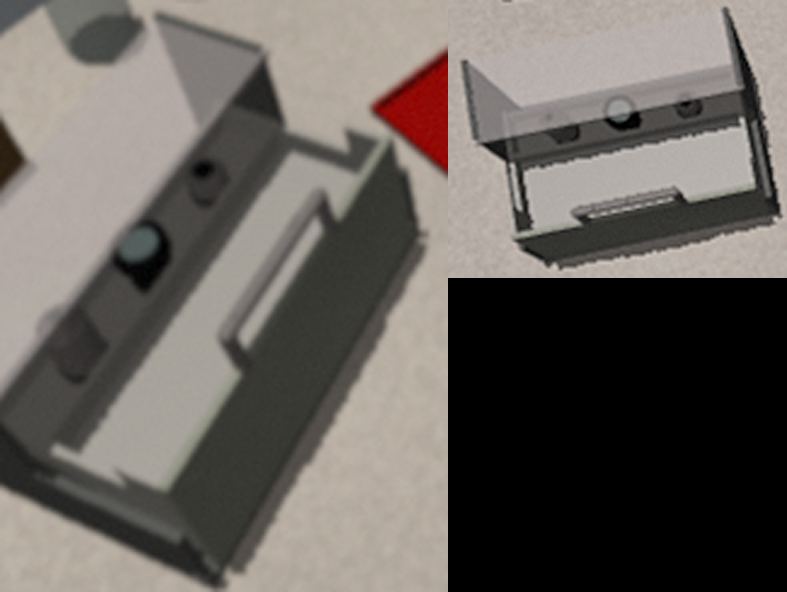

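The crop shows the tall objective at the bin's left place (side crop about 75,345), the eyepiece in the middle and the short objective on the right. The bar ends are at (228,335) and (318,196) in the side crop, and at (575,212) and (679,193) in the top crop.

```bash
python3 - <<'E'
from h import *
a=cam("side");b=cam("top")
f=lambda p:(p[0]/3.2+80,p[1]/3.2+190); g=lambda p:((p[0]-448)/2.4216+75,p[1]/2.4216+95)
P=[]
for u,v in(((228,335),(575,212)),((318,196),(679,193))):
    p,e=tri(a,f(u),b,g(v)); P.append(p); print("bar",p.round(4),e)
m=(P[0]+P[1])/2; d=P[0]-P[1]; print("mid",m,"len",np.linalg.norm(d),"yaw(x axis)",np.degrees(np.arctan2(-d[0],d[1])))
sc=[(469,297),(516,332),(469,370),(422,328)];tc=[(430,311),(490,327),(475,389),(413,373)]
A=np.array([onz(a,np.array(q)/1.5,.012) for q in sc]);B=np.array([onz(b,np.array(q)/1.5,.012) for q in tc]);print(A.round(3),A.mean(0),B.round(3),B.mean(0))
print("tray tri",tri(a,np.mean(sc,0)/1.5,b,np.mean(tc,0)/1.5))
print("lens top nose", tri(a,f((58,322)),b,g((552,122))))
E
```

```text
bar [0.52   0.1526 0.1714] [np.float64(0.0008165637386928466), np.float64(0.0008165637386929627)]
bar [0.5452 0.0526 0.1642] [np.float64(0.0019162246674757904), np.float64(0.0019162246674757617)]
mid [0.53261546 0.1026121  0.1678201 ] len 0.10338241852375506 yaw(x axis) 14.164095212412468
[[ 0.459 -0.35   0.012]
 [ 0.35  -0.325  0.012]
 [ 0.377 -0.208  0.012]
 [ 0.49  -0.238  0.012]] [ 0.41897646 -0.28036704  0.012     ] [[ 0.491 -0.244  0.012]
 [ 0.462 -0.355  0.012]
 [ 0.349 -0.326  0.012]
 [ 0.376 -0.214  0.012]] [ 0.41937839 -0.2847589   0.012     ]
tray tri (array([ 0.42015402, -0.28553853,  0.00267026]), [np.float64(0.0004228141831654493), np.float64(0.00042281418316545365)])
lens top nose (array([0.62582618, 0.19619495, 0.13680125]), [np.float64(0.0019831636608882465), np.float64(0.0019831636608880023)])
```

Bar middle is (0.533, 0.103, 0.168), yaw 14.2°. Tray centre is (0.420, -0.285). I'm moving above the bar with the jaws closing along the bin's x.

Request:
arm_command([
  {"x": 43.7,"y": 30.4,"z": -1.2,"wz": 50.4,"gripper": 6},
  {"x": 43.7,"y": 30.4,"z": -1.2,"wz": 50.4,"gripper": 6},
  {"x": 43.7,"y": 30.4,"z": -1.2,"wz": 50.4,"gripper": 6},
  {"x": 43.7,"y": 30.4,"z": -1.2,"wz": 50.4,"gripper": 6},
  {"x": 43.7,"y": 30.4,"z": -1.2,"wz": 50.4,"gripper": 6},
  {"x": 43.7,"y": 30.4,"z": -1.2,"wz": 50.4,"gripper": 6},
  {"x": 43.7,"y": 30.4,"z": -1.2,"wz": 50.4,"gripper": 6},
  {"x": 43.7,"y": 30.4,"z": -1.2,"wz": 50.4,"gripper": 6},
  {"x": 43.7,"y": 30.4,"z": -1.2,"wz": 50.4,"gripper": 6},
  {"x": 43.7,"y": 30.4,"z": -1.2,"wz": 50.4,"gripper": 6},
  {"x": 43.7,"y": 30.4,"z": -1.2,"wz": 50.4,"gripper": 6},
  {"x": 43.7,"y": 30.4,"z": -1.2,"wz": 50.4,"gripper": 6},
])

```text
$.increments[0]: bad value
```

```bash
python3 - <<'E'
from h import *
s=sense(); print(s["tcp_pos"],q2m(s["ee_rot"]).round(3),s["joints"],s["time_s"],tool(np.array([.533,.1026,.157])-s["tcp_pos"],s))
E
```

```text
[0.26769331 0.56456267 0.23895372] [[ 0.904 -0.429 -0.   ]
 [-0.429 -0.904 -0.001]
 [ 0.     0.001 -1.   ]] [ 1.38659135e+00  3.84996069e-01  7.50352334e-03 -1.61897196e-04
 -1.19399424e+00 -2.58608395e-01] 0.3 [43.76765898 30.36427689  8.21817173]
```

Request:
arm_command([
  {"wx": 0,"wy": 0,"wz": 8,"x": 4,"y": 2.5,"z": -0.5,"gripper": 6},
])

```text
time_s: 0.4
tcp_pos: [0.2917, 0.5273, 0.2426]
ee_rot: [0.001, 0.958, -0.287, -0.0]
ft_force: [0.5, -0.5, 0.4]
gripper_width: 0.0734
grasp_force: 0.0
```

Request:
arm_command([
  {"wx": 0,"wy": 0,"wz": 42.4,"x": 43.2,"y": 22.1,"z": -0.7,"gripper": 6},
  {"wx": 0,"wy": 0,"wz": 42.4,"x": 43.2,"y": 22.1,"z": -0.7,"gripper": 6},
  {"wx": 0,"wy": 0,"wz": 42.4,"x": 43.2,"y": 22.1,"z": -0.7,"gripper": 6},
  {"wx": 0,"wy": 0,"wz": 42.4,"x": 43.2,"y": 22.1,"z": -0.7,"gripper": 6},
  {"wx": 0,"wy": 0,"wz": 42.4,"x": 43.2,"y": 22.1,"z": -0.7,"gripper": 6},
  {"wx": 0,"wy": 0,"wz": 42.4,"x": 43.2,"y": 22.1,"z": -0.7,"gripper": 6},
  {"wx": 0,"wy": 0,"wz": 42.4,"x": 43.2,"y": 22.1,"z": -0.7,"gripper": 6},
  {"wx": 0,"wy": 0,"wz": 42.4,"x": 43.2,"y": 22.1,"z": -0.7,"gripper": 6},
  {"wx": 0,"wy": 0,"wz": 42.4,"x": 43.2,"y": 22.1,"z": -0.7,"gripper": 6},
  {"wx": 0,"wy": 0,"wz": 42.4,"x": 43.2,"y": 22.1,"z": -0.7,"gripper": 6},
  {"wx": 0,"wy": 0,"wz": 42.4,"x": 43.2,"y": 22.1,"z": -0.7,"gripper": 6},
  {"wx": 0,"wy": 0,"wz": 42.4,"x": 43.2,"y": 22.1,"z": -0.7,"gripper": 6},
])

```text
time_s: 1.6
tcp_pos: [0.5325, 0.102, 0.2511]
ee_rot: [0.0, 0.789, -0.615, -0.0]
ft_force: [-0.5, -0.2, -0.3]
gripper_width: 0.0601
grasp_force: 0.0
```

```bash
python3 - <<'E'
from h import *
s=sense(); print(s["tcp_pos"],q2m(s["ee_rot"]).round(3),s["time_s"],tool(np.array([.533,.1026,.157])-s["tcp_pos"],s))
E
```

```text
[0.53251892 0.10201091 0.25107106] [[ 0.244 -0.97  -0.   ]
 [-0.97  -0.244  0.   ]
 [-0.     0.    -1.   ]] 1.6 [-0.04394316 -0.06495911  9.40708679]
```

Request:
arm_command([
  {"wx": 0,"wy": 0,"wz": 0,"x": 0,"y": 0,"z": 3,"gripper": 6},
  {"wx": 0,"wy": 0,"wz": 0,"x": 0,"y": 0,"z": 5,"gripper": 6},
  {"wx": 0,"wy": 0,"wz": 0,"x": 0,"y": 0,"z": 7,"gripper": 6},
  {"wx": 0,"wy": 0,"wz": 0,"x": 0,"y": 0,"z": 8.5,"gripper": 6},
  {"wx": 0,"wy": 0,"wz": 0,"x": 0,"y": 0,"z": 9.4,"gripper": 6},
  {"wx": 0,"wy": 0,"wz": 0,"x": 0,"y": 0,"z": 9.4,"gripper": 3},
  {"wx": 0,"wy": 0,"wz": 0,"x": 0,"y": 0,"z": 9.4,"gripper": 0},
  {"wx": 0,"wy": 0,"wz": 0,"x": 0,"y": 0,"z": 9.4,"gripper": 0},
  {"wx": 0,"wy": 0,"wz": 0,"x": 0,"y": 0,"z": 9.4,"gripper": 0},
  {"wx": 0,"wy": 0,"wz": 0,"x": 0,"y": 0,"z": 9.4,"gripper": 0},
], newtons=30)

```text
time_s: 2.6
tcp_pos: [0.5334, 0.1034, 0.1584]
ee_rot: [-0.002, 0.789, -0.614, 0.001]
ft_force: [0.7, 1.6, 2.3]
gripper_width: 0.009
grasp_force: 29.3
```

Request:
arm_command([
  {"wx": 0.6,"wy": 0,"wz": 0,"x": 0,"y": 0.3,"z": 0.0,"gripper": 0},
  {"wx": 1.1,"wy": 0,"wz": 0,"x": 0,"y": 0.6,"z": 0.01,"gripper": 0},
  {"wx": 1.7,"wy": 0,"wz": 0,"x": 0,"y": 0.9,"z": 0.03,"gripper": 0},
  {"wx": 2.3,"wy": 0,"wz": 0,"x": 0,"y": 1.2,"z": 0.05,"gripper": 0},
  {"wx": 2.9,"wy": 0,"wz": 0,"x": 0,"y": 1.5,"z": 0.08,"gripper": 0},
  {"wx": 3.4,"wy": 0,"wz": 0,"x": 0,"y": 1.8,"z": 0.11,"gripper": 0},
  {"wx": 4.0,"wy": 0,"wz": 0,"x": 0,"y": 2.1,"z": 0.15,"gripper": 0},
  {"wx": 4.6,"wy": 0,"wz": 0,"x": 0,"y": 2.4,"z": 0.2,"gripper": 0},
  {"wx": 5.2,"wy": 0,"wz": 0,"x": 0,"y": 2.7,"z": 0.25,"gripper": 0},
  {"wx": 5.7,"wy": 0,"wz": 0,"x": 0,"y": 3.0,"z": 0.3,"gripper": 0},
  {"wx": 6.3,"wy": 0,"wz": 0,"x": 0,"y": 3.25,"z": 0.37,"gripper": 0},
  {"wx": 6.9,"wy": 0,"wz": 0,"x": 0,"y": 3.55,"z": 0.44,"gripper": 0},
])

```text
time_s: 3.8
tcp_pos: [0.5013, 0.0959, 0.1546]
ee_rot: [-0.052, 0.788, -0.613, 0.039]
ft_force: [5.8, 3.2, -1.9]
gripper_width: 0.0088
grasp_force: 29.2
```

```bash
python3 - <<'E'
from h import *
# next rows, relative to pose at theta .24, in that tool's axes
def P(t): a=t/2; return np.array([155*np.sin(t)-11*np.sin(a),155*(1-np.cos(t))-11*(1-np.cos(a))])
a=.12; c,s=np.cos(a),np.sin(a)
for t in np.arange(.26,.53,.02):
    d=P(t)-P(.24); print(round(t,2),"y %.2f z %.2f wx %.1f"%((c*d[0]+s*d[1])/10,(-s*d[0]+c*d[1])/10,np.degrees((t-.24)/2)))
E
```

```text
0.26 y 0.30 z 0.04 wx 0.6
0.28 y 0.59 z 0.09 wx 1.1
0.3 y 0.89 z 0.14 wx 1.7
0.32 y 1.18 z 0.20 wx 2.3
0.34 y 1.47 z 0.26 wx 2.9
0.36 y 1.76 z 0.33 wx 3.4
0.38 y 2.05 z 0.41 wx 4.0
0.4 y 2.34 z 0.49 wx 4.6
0.42 y 2.63 z 0.58 wx 5.2
0.44 y 2.91 z 0.67 wx 5.7
0.46 y 3.19 z 0.77 wx 6.3
0.48 y 3.47 z 0.87 wx 6.9
0.5 y 3.75 z 0.98 wx 7.4
0.52 y 4.03 z 1.10 wx 8.0
```

Request:
arm_command([
  {"wx": 0.6,"wy": 0,"wz": 0,"x": 0,"y": 0.3,"z": 0.04,"gripper": 0},
  {"wx": 1.1,"wy": 0,"wz": 0,"x": 0,"y": 0.6,"z": 0.09,"gripper": 0},
  {"wx": 1.7,"wy": 0,"wz": 0,"x": 0,"y": 0.9,"z": 0.14,"gripper": 0},
  {"wx": 2.3,"wy": 0,"wz": 0,"x": 0,"y": 1.2,"z": 0.2,"gripper": 0},
  {"wx": 2.9,"wy": 0,"wz": 0,"x": 0,"y": 1.5,"z": 0.26,"gripper": 0},
  {"wx": 3.4,"wy": 0,"wz": 0,"x": 0,"y": 1.8,"z": 0.33,"gripper": 0},
  {"wx": 4.0,"wy": 0,"wz": 0,"x": 0,"y": 2.05,"z": 0.41,"gripper": 0},
  {"wx": 4.6,"wy": 0,"wz": 0,"x": 0,"y": 2.35,"z": 0.5,"gripper": 0},
  {"wx": 5.2,"wy": 0,"wz": 0,"x": 0,"y": 2.65,"z": 0.58,"gripper": 0},
  {"wx": 5.7,"wy": 0,"wz": 0,"x": 0,"y": 2.9,"z": 0.67,"gripper": 0},
  {"wx": 6.3,"wy": 0,"wz": 0,"x": 0,"y": 3.2,"z": 0.77,"gripper": 0},
  {"wx": 6.9,"wy": 0,"wz": 0,"x": 0,"y": 3.45,"z": 0.87,"gripper": 0},
])

```text
time_s: 5.0
tcp_pos: [0.4693, 0.0884, 0.1428]
ee_rot: [-0.1, 0.783, -0.609, 0.076]
ft_force: [4.3, 3.2, 2.5]
gripper_width: 0.0088
grasp_force: 29.3
```

Request:
arm_command([
  {"wx": 0.6,"wy": 0,"wz": 0,"x": 0,"y": 0.3,"z": 0.07,"gripper": 0},
  {"wx": 1.1,"wy": 0,"wz": 0,"x": 0,"y": 0.6,"z": 0.16,"gripper": 0},
  {"wx": 1.1,"wy": 0,"wz": 0,"x": 0,"y": 0.9,"z": 0.25,"gripper": 0},
  {"wx": 1.1,"wy": 0,"wz": 0,"x": 0,"y": 0.9,"z": 0.25,"gripper": 0},
])

```text
time_s: 5.4
tcp_pos: [0.4641, 0.0874, 0.1401]
ee_rot: [-0.11, 0.783, -0.607, 0.083]
ft_force: [13.3, -1.6, 2.9]
gripper_width: 0.0089
grasp_force: 29.5
```

```bash
python3 - <<'E'
from h import *
s=sense(); g=np.array(s["tcp_pos"])-.011*q2m(s["ee_rot"])[:,2]; print(s["ft_force"],g, np.array([.533,.1026])-g[:2], np.linalg.norm(np.array([.533,.1026])-g[:2])/.155, np.arccos((g[2]-.015)/.155))
E
```

```text
[13.26424381 -1.634158    2.93219876] [0.46123285 0.08658973 0.15072518] [0.07176715 0.01601027] 0.4743955108427941 0.5040238285779501
```

Request:
arm_command([
  {"wx": 0,"wy": 0,"wz": 0,"x": 0,"y": 0.3,"z": 0.1,"gripper": 0},
  {"wx": 0,"wy": 0,"wz": 0,"x": 0,"y": 0.6,"z": 0.2,"gripper": 0},
  {"wx": 0,"wy": 0,"wz": 0,"x": 0,"y": 0.6,"z": 0.2,"gripper": 0},
])

```text
time_s: 5.7
tcp_pos: [0.4639, 0.0877, 0.1401]
ee_rot: [-0.115, 0.782, -0.606, 0.086]
ft_force: [27.2, -9.9, 5.0]
gripper_width: 0.0086
grasp_force: 30.0
```

Request:
arm_command([
  {"wx": 0,"wy": 0,"wz": 0,"x": 0,"y": -0.9,"z": -0.3,"gripper": 0},
  {"wx": 0,"wy": 0,"wz": 0,"x": 0,"y": -0.9,"z": -0.3,"gripper": 4},
  {"wx": 0,"wy": 0,"wz": 0,"x": 0,"y": -0.9,"z": -0.3,"gripper": 4},
  {"wx": 0,"wy": 0,"wz": 0,"x": 0,"y": -0.9,"z": -0.3,"gripper": 4},
  {"wx": 0,"wy": 0,"wz": 0,"x": 0,"y": -0.9,"z": -2,"gripper": 4},
  {"wx": 0,"wy": 0,"wz": 0,"x": 0,"y": -0.9,"z": -5,"gripper": 4},
  {"wx": 0,"wy": 0,"wz": 0,"x": 0,"y": -0.9,"z": -10,"gripper": 4},
  {"wx": 0,"wy": 0,"wz": 0,"x": 0,"y": 3,"z": -14,"gripper": 4},
  {"wx": 0,"wy": 0,"wz": 0,"x": 10,"y": 6,"z": -14,"gripper": 4},
  {"wx": 0,"wy": 0,"wz": 0,"x": 12,"y": 8,"z": -14,"gripper": 4},
  {"wx": 0,"wy": 0,"wz": 0,"x": 12,"y": 8,"z": -14,"gripper": 4},
])

```text
time_s: 6.8
tcp_pos: [0.3702, -0.0627, 0.2464]
ee_rot: [-0.103, 0.783, -0.608, 0.079]
ft_force: [0.9, -0.6, 0.2]
gripper_width: 0.0403
grasp_force: 0.0
```

```bash
python3 - <<'E'
from h import *
a=save("side","pics/a.png",(50,190,220,384),1)
im1=cv2.resize(cv2.imread("pics/a.png"),None,fx=2.5,fy=2.5,interpolation=cv2.INTER_CUBIC)
b=save("top","pics/b.png",(75,90,215,220),1)
im2=cv2.imread("pics/b.png"); im2=cv2.resize(im2,None,fx=2.6,fy=2.6,interpolation=cv2.INTER_CUBIC)
H=max(im1.shape[0],im2.shape[0]); o=np.zeros((H,im1.shape[1]+im2.shape[1],3),np.uint8); o[:im1.shape[0],:im1.shape[1]]=im1;o[:im2.shape[0],im1.shape[1]:]=im2
print(o.shape,im1.shape); cv2.imwrite("pics/c1.png",o)
E
```

```text
(485, 789, 3) (485, 425, 3)
```

View pics/c1.png

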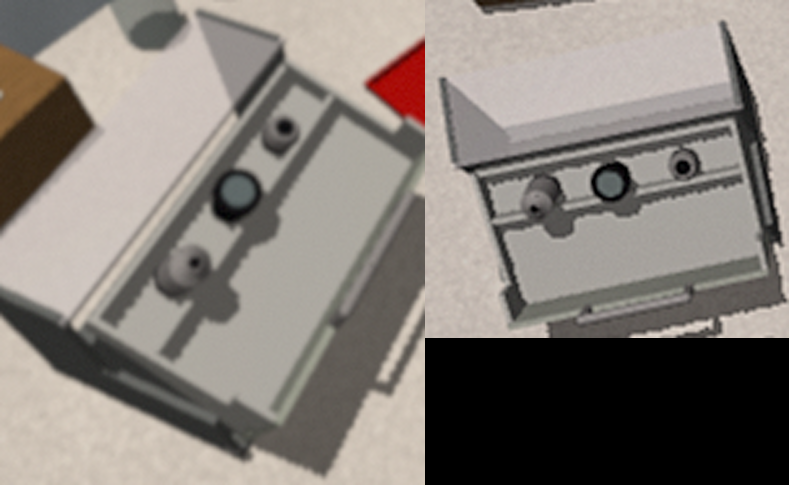

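The bin is tilted out and the row is clear of the hood. The tall objective leans at the left place, with its nose hole at about (195,263) in the side crop and (538,208) in the top crop.

```bash
python3 - <<'E'
from h import *
a=cam("side");b=cam("top")
f=lambda p:(p[0]/2.5+50,p[1]/2.5+190); g=lambda p:((p[0]-425)/2.6+75,p[1]/2.6+90)
fi=lambda q:((q-[50,190])*2.5).round(0); gi=lambda q:((q-[75,90])*2.6+[425,0]).round(0)
N,e=tri(a,f((194,262)),b,g((538,208))); print("nose",N.round(4),e)
xb=np.array([.97,.245,0]);yb=np.array([-.245,.97,0]);Z=np.array([0,0,1.])
for q in ((346,318,585,317),(407,212,690,294)): print("bar ends",tri(a,f(q[:2]),b,g(q[2:])))
pc=np.array([.533,.1026,.015]); print("nose in hinge coords",(N-pc)@xb,(N-pc)@yb,(N-pc)[2])
for t in(.5,.58,.66):
    ax=-np.sin(t)*xb+np.cos(t)*Z; xr=np.cos(t)*xb+np.sin(t)*Z
    F=N-.062*ax; S=N-.010*ax
    ci=lambda C,r:[C+r*(np.cos(k)*yb+np.sin(k)*xr) for k in np.arange(4)*np.pi/2]
    print(t,"foot",F.round(4),"\nfoot side",[fi(proj(a,p)).tolist() for p in ci(F,.015)],"top",[gi(proj(b,p)).tolist() for p in ci(F,.015)],"\nshoulder side",[fi(proj(a,p)).tolist() for p in ci(S,.015)],"top",[gi(proj(b,p)).tolist() for p in ci(S,.015)])
E
```

```text
nose [0.5516 0.1769 0.1734] [np.float64(0.0006327193414811152), np.float64(0.0006327193414812916)]
bar ends (array([0.45320822, 0.13630812, 0.13493707]), [np.float64(0.0010821872179869647), np.float64(0.0010821872179870638)])
bar ends (array([0.47913233, 0.03967257, 0.12251521]), [np.float64(0.0009699024242238512), np.float64(0.0009699024242236626)])
nose in hinge coords 0.036290434766348474 0.06750713645430813 0.15842673333103074
0.5 foot [0.5805 0.1842 0.119 ] 
foot side [[170.0, 300.0], [165.0, 273.0], [193.0, 266.0], [199.0, 293.0]] top [[535.0, 195.0], [545.0, 178.0], [565.0, 189.0], [554.0, 206.0]] 
shoulder side [[180.0, 284.0], [174.0, 255.0], [205.0, 248.0], [211.0, 276.0]] top [[524.0, 208.0], [535.0, 190.0], [555.0, 201.0], [545.0, 220.0]]
0.58 foot [0.5846 0.1852 0.1216] 
foot side [[164.0, 297.0], [159.0, 269.0], [188.0, 262.0], [193.0, 290.0]] top [[533.0, 191.0], [543.0, 173.0], [563.0, 184.0], [553.0, 201.0]] 
shoulder side [[179.0, 283.0], [174.0, 254.0], [204.0, 247.0], [209.0, 276.0]] top [[524.0, 208.0], [534.0, 189.0], [555.0, 201.0], [544.0, 219.0]]
0.66 foot [0.5885 0.1862 0.1244] 
foot side [[159.0, 293.0], [154.0, 265.0], [182.0, 259.0], [187.0, 287.0]] top [[532.0, 186.0], [542.0, 169.0], [562.0, 179.0], [552.0, 196.0]] 
shoulder side [[178.0, 283.0], [173.0, 253.0], [203.0, 247.0], [208.0, 276.0]] top [[523.0, 207.0], [534.0, 189.0], [555.0, 200.0], [544.0, 217.0]]
```

```bash
python3 - <<'E'
from h import *
a=save("side","pics/a.png",(108,280,142,314),1)
im1=cv2.resize(cv2.imread("pics/a.png"),None,fx=11,fy=11,interpolation=cv2.INTER_CUBIC)
b=save("top","pics/b.png",(108,150,142,184),1)
im2=cv2.resize(cv2.imread("pics/b.png"),None,fx=11,fy=11,interpolation=cv2.INTER_CUBIC)
cv2.imwrite("pics/c2.png",np.hstack([im1,im2]))
E
```

```text
(no output)
```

View pics/c2.png

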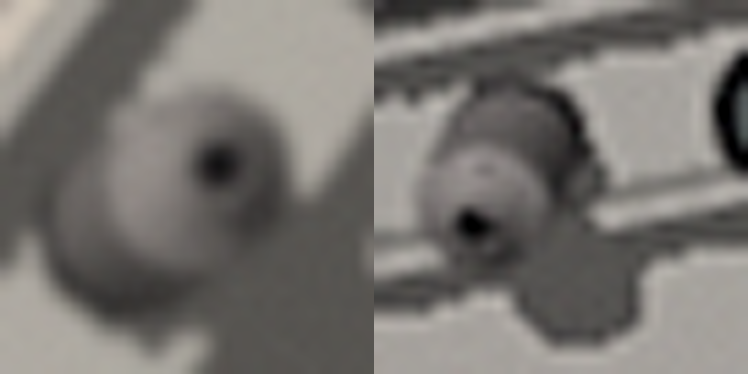

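The enlarged crop shows the nose hole at (218,163) in the side view and (474,222) in the top view. The foot circle is centred at about (128,238) in the side view and (514,133) in the top view.

```bash
cat > m.py <<'E'
from h import *
from scipy.optimize import least_squares
xb=np.array([.97,.245,0]);yb=np.array([-.245,.97,0]);Z=np.array([0,0,1.])
pc=np.array([.533,.1026,.015])
E
python3 - <<'E'
from m import *
a=cam("side");b=cam("top")
f=lambda p:np.array(p)/11+[108,280]; g=lambda p:(np.array(p)-[374,0])/11+[108,150]
N,e=tri(a,f((218,163)),b,g((474,222))); F,e2=tri(a,f((128,238)),b,g((514,133))); d=N-F
print(N,e,F,e2,np.linalg.norm(d),"tilt",np.arctan2(-d@xb,d[2]),"roll",d@yb, (N-pc)@yb,(F-pc)@yb)
# expected at tilt .5 for foot given stand in bin x=.113
obs=[(a,f((218,163))),(b,g((474,222))),(a,f((128,238))),(b,g((514,133)))]
def pts(v): t=v[3]; ax=-np.sin(t)*xb+np.cos(t)*Z; n=v[:3]; return [n,n,n-.062*ax,n-.062*ax]
r=least_squares(lambda v:np.concatenate([proj(c,p)-u for (c,u),p in zip(obs,pts(v))]),np.r_[N,.55])
n,F=pts(r.x)[1:3]; print("fit nose",n,"foot",F,"tilt",r.x[3],"res",r.fun.round(1))
for P in(n,F):
    h=P-pc; X=h@xb; print("bin coords",X*np.cos(.5)+h[2]*np.sin(.5),h@yb,-X*np.sin(.5)+h[2]*np.cos(.5))
E
```

```text
[0.54927001 0.17800485 0.1780954 ] [np.float64(0.00027201114475154317), np.float64(0.00027201114475162476)] [0.58240755 0.18719516 0.12802532] [np.float64(0.00040515583104831077), np.float64(0.00040515583104826225)] 0.06074183778391332 tilt 0.6019055466977079 roll -0.0007959058927327813 0.06915655006988121 0.06995245596261399
fit nose [0.54881363 0.17824341 0.17866158] foot [0.58270278 0.18680304 0.12744256] tilt 0.5986215295338557 res [-0.2  0.1 -0.1  0.2 -0.1 -0.1  0.3  0.1]
bin coords 0.10818889146261701 0.06949976588853807 0.1273875142189619
bin coords 0.11432188004940104 0.06949976588853807 0.06567328872615197
```

```bash
cat >> m.py <<'E'
t=.60; ax=-np.sin(t)*xb+np.cos(t)*Z; F=np.array([.5827,.1868,.1274])
def Rt(z,y): y=y-z*(y@z); y/=np.linalg.norm(y); return np.c_[np.cross(y,z),y,z]
def go(p,Rg):
    s=sense(); M=q2m(s["ee_rot"]); print("xyz",(M.T@(p-np.array(s["tcp_pos"]))*100).round(2),"w",np.degrees(R.from_matrix(M.T@Rg).as_rotvec()).round(1),s["time_s"],np.round(s["joints"],2))
E
python3 - <<'E'
from m import *
for sg in(-1,1): go(F+.119*ax,Rt(-ax,sg*yb))
E
```

```text
xyz [-18.81 -18.56   7.1 ] w [ 15.3  15.4 -88.9] 7.2 [ 0.28 -0.2  -0.66  0.01 -0.85 -0.04]
xyz [-18.81 -18.56   7.1 ] w [ 15.4 -15.3  89.2] 7.2 [ 0.28 -0.2  -0.66  0.01 -0.85 -0.04]
```

```bash
python3 - <<'E'
from m import *
s=sense(); print(s["tcp_pos"],s["qvel"],q2m(s["ee_rot"]).round(3)); print(F+.119*ax); go(F+.119*ax,Rt(-ax,-yb))
E
```

```text
[ 0.37260035 -0.0608233   0.24663139] [ 0.00196316  0.00071724  0.00245749 -0.00202259 -0.00143685  0.00243127] [[ 0.248 -0.936  0.249]
 [-0.969 -0.239  0.063]
 [ 0.    -0.257 -0.967]]
[0.51752332 0.17033785 0.22561494]
xyz [-18.81 -18.56   7.1 ] w [ 15.3  15.4 -88.9] 7.2 [ 0.28 -0.2  -0.66  0.01 -0.85 -0.04]
```

Request:
arm_command([
  {"wx": 2.5,"wy": 2.6,"wz": -14.8,"x": -3.1,"y": -3.1,"z": 0,"gripper": 5},
  {"wx": 2.5,"wy": 2.6,"wz": -14.8,"x": -5,"y": -5,"z": 1,"gripper": 5},
  {"wx": 5.1,"wy": 5.1,"wz": -29.6,"x": -7,"y": -7,"z": 2,"gripper": 5},
  {"wx": 5.1,"wy": 5.1,"wz": -29.6,"x": -9,"y": -9,"z": 3,"gripper": 5},
  {"wx": 7.6,"wy": 7.7,"wz": -44.5,"x": -11,"y": -11,"z": 4,"gripper": 5},
  {"wx": 7.6,"wy": 7.7,"wz": -44.5,"x": -13,"y": -13,"z": 5,"gripper": 5},
  {"wx": 10.2,"wy": 10.3,"wz": -59.3,"x": -15,"y": -15,"z": 5.5,"gripper": 5},
  {"wx": 12.8,"wy": 12.8,"wz": -74.1,"x": -17,"y": -17,"z": 6.5,"gripper": 5},
  {"wx": 15.3,"wy": 15.4,"wz": -88.9,"x": -18.8,"y": -18.6,"z": 7.1,"gripper": 5},
  {"wx": 15.3,"wy": 15.4,"wz": -88.9,"x": -18.8,"y": -18.6,"z": 7.1,"gripper": 5},
  {"wx": 15.3,"wy": 15.4,"wz": -88.9,"x": -18.8,"y": -18.6,"z": 7.1,"gripper": 5},
  {"wx": 15.3,"wy": 15.4,"wz": -88.9,"x": -18.8,"y": -18.6,"z": 7.1,"gripper": 5},
])

```text
time_s: 8.4
tcp_pos: [0.5169, 0.1697, 0.2318]
ee_rot: [-0.033, 0.95, 0.119, 0.288]
ft_force: [-0.9, -0.2, -0.3]
gripper_width: 0.0502
grasp_force: 0.0
```

```bash
python3 - <<'E'
from m import *
print(sense()["tcp_pos"]);go(F+.119*ax,Rt(-ax,-yb)); go(F+.029*ax,Rt(-ax,-yb))
E
```

```text
[0.51687741 0.16965748 0.23184555]
xyz [-0.28 -0.05  0.56] w [0.3 0.7 0.2] 8.4 [ 0.51  0.02 -0.92  1.18 -0.16  0.18]
xyz [-0.17 -0.1   9.56] w [0.3 0.7 0.2] 8.4 [ 0.51  0.02 -0.92  1.18 -0.16  0.18]
```

```bash
cat >> m.py <<'E'
zt=np.sin(.42)*xb-np.cos(.42)*Z; G=F+.043*ax; T=G+.011*zt
E
python3 - <<'E'
from m import *
go(T-.08*zt,Rt(zt,-yb)); go(T,Rt(zt,-yb))
E
```

```text
xyz [ 0.97 -0.05  1.36] w [ 0.3 -9.6  0.2] 8.4 [ 0.51  0.02 -0.92  1.18 -0.16  0.18]
xyz [-0.37 -0.1   9.25] w [ 0.3 -9.6  0.2] 8.4 [ 0.51  0.02 -0.92  1.18 -0.16  0.18]
```

Request:
arm_command([
  {"wx": 0.2,"wy": -4,"wz": 0.2,"x": 0.5,"y": 0,"z": 0.5,"gripper": 5},
  {"wx": 0.3,"wy": -9.6,"wz": 0.2,"x": 1,"y": -0.1,"z": 1.4,"gripper": 5},
  {"wx": 0.3,"wy": -9.6,"wz": 0.2,"x": 1,"y": -0.1,"z": 1.4,"gripper": 5},
  {"wx": 0.3,"wy": -9.6,"wz": 0.2,"x": 1,"y": -0.1,"z": 1.4,"gripper": 5},
  {"wx": 0.3,"wy": -9.6,"wz": 0.2,"x": 1,"y": -0.1,"z": 1.4,"gripper": 5},
])

```text
time_s: 8.9
tcp_pos: [0.534, 0.1785, 0.2276]
ee_rot: [-0.029, 0.97, 0.119, 0.209]
ft_force: [-0.1, 0.2, -0.3]
gripper_width: 0.05
grasp_force: 0.0
```

```bash
python3 - <<'E'
from m import *
go(T-.08*zt,Rt(zt,-yb)); go(T,Rt(zt,-yb))
E
```

```text
xyz [-0.36  0.39  0.02] w [-0.3 -0.2 -0.2] 8.9 [ 0.68  0.11 -0.6   0.36 -0.5   0.85]
xyz [-0.4   0.43  8.02] w [-0.3 -0.2 -0.2] 8.9 [ 0.68  0.11 -0.6   0.36 -0.5   0.85]
```

Request:
arm_command([
  {"wx": -0.3,"wy": -0.2,"wz": -0.2,"x": -0.4,"y": 0.4,"z": 1,"gripper": 5},
  {"wx": -0.3,"wy": -0.2,"wz": -0.2,"x": -0.4,"y": 0.4,"z": 2.5,"gripper": 5},
  {"wx": -0.3,"wy": -0.2,"wz": -0.2,"x": -0.4,"y": 0.4,"z": 4,"gripper": 5},
  {"wx": -0.3,"wy": -0.2,"wz": -0.2,"x": -0.4,"y": 0.4,"z": 4,"gripper": 5},
])

```text
time_s: 9.3
tcp_pos: [0.5449, 0.1723, 0.1856]
ee_rot: [-0.022, 0.971, 0.12, 0.204]
ft_force: [-0.4, -0.9, 0.7]
gripper_width: 0.05
grasp_force: 0.0
```

```bash
python3 - <<'E'
from m import *
go(T,Rt(zt,-yb))
a=save("side","pics/a.png",(90,250,170,320),1)
im1=cv2.resize(cv2.imread("pics/a.png"),None,fx=5,fy=5,interpolation=cv2.INTER_CUBIC)
b=save("top","pics/b.png",(90,130,170,200),1)
im2=cv2.resize(cv2.imread("pics/b.png"),None,fx=5,fy=5,interpolation=cv2.INTER_CUBIC)
cv2.imwrite("pics/c3.png",np.hstack([im1,im2]))
E
```

```text
xyz [ 0.55 -0.5   3.82] w [ 0.4  0.3 -0. ] 9.3 [ 0.65  0.17 -0.66  0.44 -0.39  0.79]
```

View pics/c3.png

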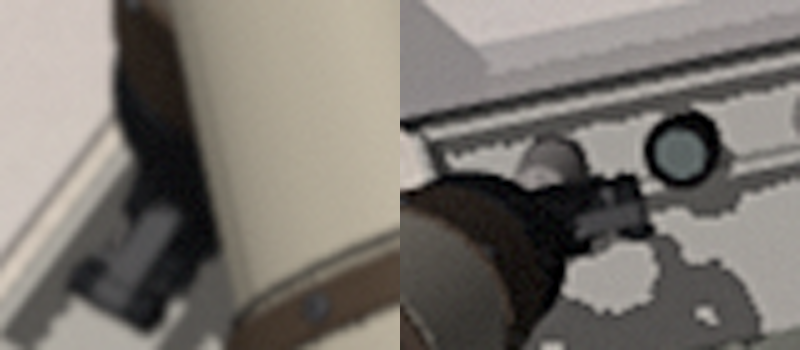

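The crop shows the fingers above the objective, straddling it. The eyepiece is clear of them at (683,150).

Request:
arm_command([
  {"wx": 0,"wy": 0,"wz": 0,"x": 0,"y": 0,"z": 0,"gripper": 5},
  {"wx": 0,"wy": 0,"wz": 0,"x": 0,"y": 0,"z": 0,"gripper": 5},
])

```text
time_s: 9.6
tcp_pos: [0.5466, 0.1744, 0.1899]
ee_rot: [-0.025, 0.971, 0.12, 0.208]
ft_force: [-0.5, 1.1, 0.6]
gripper_width: 0.0498
grasp_force: 0.0
```

```bash
python3 - <<'E'
from m import *
go(T,Rt(zt,-yb))
E
```

```text
xyz [ 0.15 -0.33  4.13] w [ 0.1 -0.1 -0.1] 9.6 [ 0.65  0.17 -0.65  0.44 -0.39  0.79]
```

Request:
arm_command([
  {"wx": 0,"wy": 0,"wz": 0,"x": 0.2,"y": -0.3,"z": 1,"gripper": 5},
  {"wx": 0,"wy": 0,"wz": 0,"x": 0.2,"y": -0.3,"z": 2,"gripper": 5},
  {"wx": 0,"wy": 0,"wz": 0,"x": 0.2,"y": -0.3,"z": 3,"gripper": 5},
  {"wx": 0,"wy": 0,"wz": 0,"x": 0.2,"y": -0.3,"z": 4.1,"gripper": 5},
  {"wx": 0,"wy": 0,"wz": 0,"x": 0.2,"y": -0.3,"z": 4.1,"gripper": 5},
  {"wx": 0,"wy": 0,"wz": 0,"x": 0.2,"y": -0.3,"z": 4.1,"gripper": 5},
])

```text
time_s: 10.2
tcp_pos: [0.5638, 0.1817, 0.1521]
ee_rot: [-0.024, 0.971, 0.12, 0.207]
ft_force: [0.2, 0.9, 0.1]
gripper_width: 0.05
grasp_force: 0.0
```

```bash
python3 - <<'E'
from m import *
go(T,Rt(zt,-yb))
E
```

```text
xyz [ 0.01 -0.03 -0.07] w [ 0.2  0.  -0.1] 10.2 [ 0.61  0.25 -0.7   0.59 -0.27  0.66]
```

Right on target. Closing.

Request:
arm_command([
  {"wx": 0,"wy": 0,"wz": 0,"x": 0,"y": 0,"z": 0,"gripper": 3.5},
  {"wx": 0,"wy": 0,"wz": 0,"x": 0,"y": 0,"z": 0,"gripper": 2},
  {"wx": 0,"wy": 0,"wz": 0,"x": 0,"y": 0,"z": 0,"gripper": 2},
  {"wx": 0,"wy": 0,"wz": 0,"x": 0,"y": 0,"z": 0,"gripper": 2},
  {"wx": 0,"wy": 0,"wz": 0,"x": 0,"y": 0,"z": 0,"gripper": 2},
], newtons=40)

```text
time_s: 10.7
tcp_pos: [0.564, 0.182, 0.1532]
ee_rot: [-0.025, 0.971, 0.12, 0.208]
ft_force: [-1.3, -0.4, 2.7]
gripper_width: 0.0293
grasp_force: 39.6
```

Request:
arm_command([
  {"wx": 0,"wy": 0,"wz": 0,"x": 0,"y": 0,"z": -0.5,"gripper": 2},
  {"wx": 0,"wy": 0,"wz": 0,"x": 0,"y": 0,"z": -1.5,"gripper": 2},
  {"wx": 0,"wy": 0,"wz": 0,"x": 0,"y": 0,"z": -3,"gripper": 2},
  {"wx": 0,"wy": 0,"wz": 0,"x": 0,"y": 0,"z": -5,"gripper": 2},
  {"wx": 0,"wy": 0,"wz": 0,"x": 0,"y": 0,"z": -7,"gripper": 2},
  {"wx": 0,"wy": 0,"wz": 0,"x": 0,"y": 0,"z": -9,"gripper": 2},
  {"wx": 0,"wy": 0,"wz": 0,"x": 0,"y": 0,"z": -10,"gripper": 2},
  {"wx": 0,"wy": 0,"wz": 0,"x": 0,"y": 0,"z": -10,"gripper": 2},
])

```text
time_s: 11.5
tcp_pos: [0.5241, 0.1723, 0.2451]
ee_rot: [-0.025, 0.97, 0.12, 0.208]
ft_force: [0.0, -0.1, -1.8]
gripper_width: 0.0289
grasp_force: 39.6
```

```bash
cat >> m.py <<'E'
ang=np.radians(-36); u=np.array([np.cos(ang),np.sin(ang),0]); zp=-np.sin(.18)*u-np.cos(.18)*Z
D=np.array([.420,-.285,.004])+.043*Z+.011*zp; RD=Rt(zp,np.array([np.sin(ang),-np.cos(ang),0]))
E
python3 - <<'E'
from m import *
print(sense()["gripper_width"],sense()["grasp_force"]); go(D+.10*Z,RD)
E
```

```text
0.028865131669278867 39.61094822654701
xyz [-23.92  41.68   1.22] w [ -6.1 -32.3  50.4] 11.5 [ 0.69  0.07 -0.59  0.34 -0.56  0.86]
```

Request:
arm_command([
  {"wx": -0.6,"wy": -3.2,"wz": 5,"x": -1.5,"y": 3.5,"z": -0.7,"gripper": 2},
  {"wx": -1.2,"wy": -6.5,"wz": 10,"x": -3.4,"y": 7,"z": -1.4,"gripper": 2},
  {"wx": -1.8,"wy": -9.7,"wz": 15,"x": -5,"y": 10.5,"z": -2.1,"gripper": 2},
  {"wx": -2.4,"wy": -12.9,"wz": 20,"x": -6.6,"y": 14,"z": -2.8,"gripper": 2},
  {"wx": -3,"wy": -16.1,"wz": 25,"x": -8.4,"y": 17.5,"z": -3.4,"gripper": 2},
  {"wx": -3.6,"wy": -19.4,"wz": 30,"x": -10,"y": 21,"z": -3.9,"gripper": 2},
  {"wx": -4.2,"wy": -22.6,"wz": 35,"x": -12.5,"y": 25,"z": -3.5,"gripper": 2},
  {"wx": -4.8,"wy": -25.8,"wz": 40,"x": -15,"y": 29,"z": -2.6,"gripper": 2},
  {"wx": -5.5,"wy": -29,"wz": 45,"x": -18,"y": 33,"z": -1.4,"gripper": 2},
  {"wx": -6.1,"wy": -32.3,"wz": 50.4,"x": -21,"y": 37.5,"z": 0,"gripper": 2},
  {"wx": -6.1,"wy": -32.3,"wz": 50.4,"x": -23.9,"y": 41.7,"z": 1.2,"gripper": 2},
  {"wx": -6.1,"wy": -32.3,"wz": 50.4,"x": -23.9,"y": 41.7,"z": 1.2,"gripper": 2},
])

```text
time_s: 12.7
tcp_pos: [0.4152, -0.2872, 0.1314]
ee_rot: [-0.027, 0.946, -0.311, -0.091]
ft_force: [-0.5, 0.6, -1.3]
gripper_width: 0.0289
grasp_force: 39.8
```

Request:
arm_command([
  {"wx": 0,"wy": 0,"wz": 0,"x": 0,"y": 0,"z": 0,"gripper": 2},
  {"wx": 0,"wy": 0,"wz": 0,"x": 0,"y": 0,"z": 0,"gripper": 2},
  {"wx": 0,"wy": 0,"wz": 0,"x": 0,"y": 0,"z": 0,"gripper": 2},
])

```text
time_s: 13.0
tcp_pos: [0.4191, -0.2835, 0.1369]
ee_rot: [-0.027, 0.947, -0.307, -0.086]
ft_force: [-0.9, 0.9, -1.2]
gripper_width: 0.0286
grasp_force: 39.8
```

```bash
python3 - <<'E'
from m import *
go(D+.10*Z,RD)
a=save("side","pics/a.png",(265,180,345,250),1)
im1=cv2.resize(cv2.imread("pics/a.png"),None,fx=5,fy=5,interpolation=cv2.INTER_CUBIC)
b=save("top","pics/b.png",(250,190,346,274),1)
im2=cv2.resize(cv2.imread("pics/b.png"),(400,350),interpolation=cv2.INTER_CUBIC)
cv2.imwrite("pics/c4.png",np.hstack([im1,im2]))
fi=lambda q:((q-[265,180])*5).round(0); gi=lambda q:((q-[250,190])*4.1667+[400,0]).round(0)
f=np.array([.42,-.285,.104])
for z in(0,.031,.052,.062): print(z,fi(proj(a,f+z*Z)),gi(proj(b,f+z*Z)))
E
```

```text
xyz [-0.02  0.06  0.08] w [ 0.1 -0.   0.1] 13.0 [-0.31  0.37 -0.28 -0.06 -1.09  1.28]
0 [260.  79.] [629. 165.]
0.031 [268.  35.] [635. 159.]
0.052 [273.   4.] [639. 156.]
0.062 [275. -11.] [641. 154.]
```

View pics/c4.png

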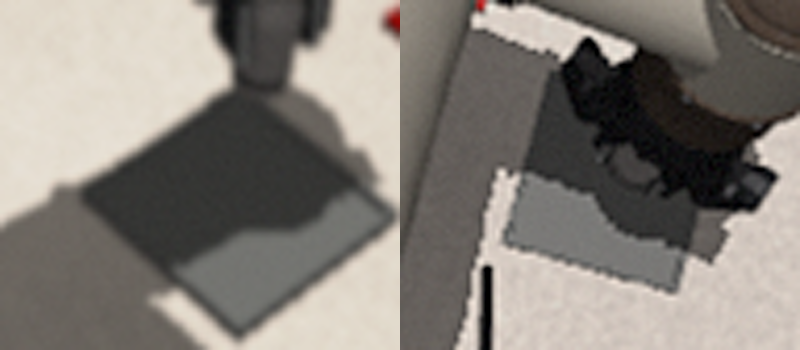

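The side view shows the lens held above the tray, with its foot at about (262,88). The predicted foot centre is (260,79). One close-up next, to check that it is upright.

```bash
python3 - <<'E'
from m import *
a=save("side","pics/c5.png",(295,160,340,205),13)
f0=np.array([.42,-.285,.104])
for t in(-.1,0,.1):
    axx=np.sin(t)*u+np.cos(t)*Z; piv=f0+.043*Z
    for h in(0,.02):
        side=np.cross(a["Rm"][:,2],axx); side/=np.linalg.norm(side)
        c=piv+(h-.043)*axx; print(t,h,[((proj(a,c+k*.015*side)-[295,160])*13).round(0).tolist() for k in(-1,1)])
E
```

```text
-0.1 0 [[199.0, 446.0], [356.0, 451.0]]
-0.1 0.02 [[214.0, 381.0], [374.0, 387.0]]
0 0 [[208.0, 466.0], [366.0, 464.0]]
0 0.02 [[218.0, 394.0], [379.0, 392.0]]
0.1 0 [[217.0, 484.0], [376.0, 476.0]]
0.1 0.02 [[224.0, 405.0], [385.0, 396.0]]
```

View pics/c5.png

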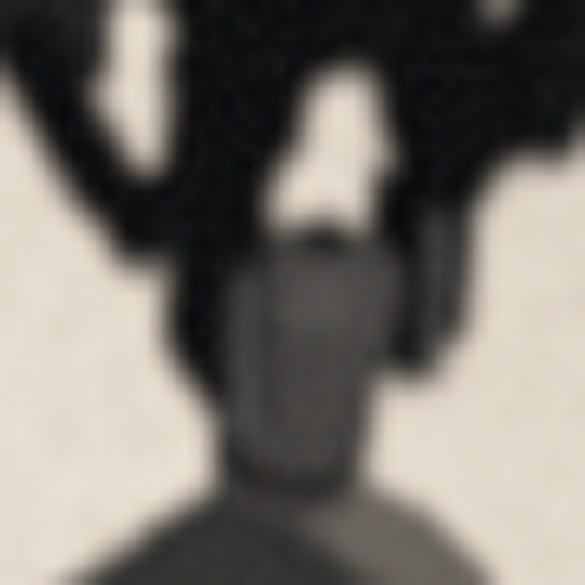

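The lens looks upright within about 3°: its centreline runs from (288,470) to (312,265). The foot may sit a few mm high. I'm lowering to just above the floor, then will feel for contact.

Request:
arm_command([
  {"wx": 0,"wy": 0,"wz": 0,"x": 0.4,"y": 0,"z": 2,"gripper": 2},
  {"wx": 0,"wy": 0,"wz": 0,"x": 0.75,"y": 0,"z": 4,"gripper": 2},
  {"wx": 0,"wy": 0,"wz": 0,"x": 1.1,"y": 0,"z": 6,"gripper": 2},
  {"wx": 0,"wy": 0,"wz": 0,"x": 1.35,"y": 0,"z": 7.5,"gripper": 2},
  {"wx": 0,"wy": 0,"wz": 0,"x": 1.6,"y": 0,"z": 8.8,"gripper": 2},
  {"wx": 0,"wy": 0,"wz": 0,"x": 1.6,"y": 0,"z": 8.8,"gripper": 2},
  {"wx": 0,"wy": 0,"wz": 0,"x": 1.6,"y": 0,"z": 8.8,"gripper": 2},
  {"wx": 0,"wy": 0,"wz": 0,"x": 1.6,"y": 0,"z": 8.8,"gripper": 2},
])

```text
time_s: 13.95
tcp_pos: [0.4188, -0.2848, 0.0476]
ee_rot: [-0.027, 0.947, -0.308, -0.085]
ft_force: [-0.1, -0.5, -1.2]
gripper_width: 0.0287
grasp_force: 39.8
```

```bash
python3 - <<'E'
from m import *
go(D,RD)
a=save("side","pics/c6.png",(290,190,340,240),11)
f0=np.array([.42,-.285,.004+.0107])
for t in(-.1,0,.1):
    axx=np.sin(t)*u+np.cos(t)*Z; piv=f0+.043*Z
    for h in(0,.052,.062):
        c=piv+(h-.043)*axx
        v=np.cross(axx,np.cross(a["Rm"][:,2],axx)); v/=np.linalg.norm(v); w=np.cross(v,axx)
        print(t,h,"centre",((proj(a,c)-[290,190])*11).round(0),"near edge",((proj(a,c-.015*v)-[290,190])*11).round(0),"l/r",[((proj(a,c+k*.015*w)-[290,190])*11).round(0).tolist() for k in(-1,1)])
E
```

```text
xyz [ 0.11 -0.06  1.14] w [ 0.1 -0.1 -0. ] 13.95 [-0.31  0.49 -0.36 -0.07 -0.89  1.3 ]
-0.1 0 centre [248. 300.] near edge [252. 352.] l/r [[186.0, 298.0], [311.0, 303.0]]
-0.1 0.052 centre [281. 175.] near edge [285. 229.] l/r [[216.0, 173.0], [346.0, 178.0]]
-0.1 0.062 centre [288. 150.] near edge [292. 204.] l/r [[222.0, 148.0], [353.0, 153.0]]
0 0 centre [256. 314.] near edge [263. 363.] l/r [[193.0, 315.0], [318.0, 313.0]]
0 0.052 centre [279. 172.] near edge [287. 222.] l/r [[214.0, 173.0], [344.0, 172.0]]
0 0.062 centre [284. 144.] near edge [292. 194.] l/r [[219.0, 145.0], [350.0, 143.0]]
0.1 0 centre [263. 327.] near edge [273. 372.] l/r [[201.0, 330.0], [326.0, 323.0]]
0.1 0.052 centre [278. 170.] near edge [288. 215.] l/r [[213.0, 173.0], [343.0, 166.0]]
0.1 0.062 centre [281. 138.] near edge [291. 183.] l/r [[215.0, 142.0], [346.0, 135.0]]
```

View pics/c6.png

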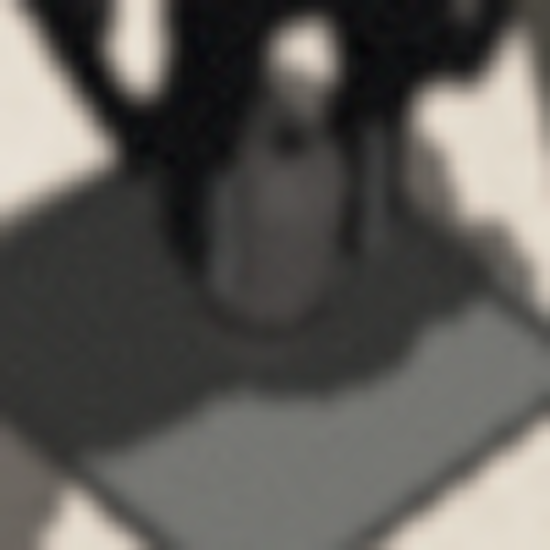

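The nose hole is at (288,132) and the near foot edge at about (262,340), so the lens is upright and held about 5 mm higher than assumed. Lowering in small steps now.

Request:
arm_command([
  {"wx": 0,"wy": 0,"wz": 0,"x": 0.1,"y": 0,"z": 0.4,"gripper": 2},
  {"wx": 0,"wy": 0,"wz": 0,"x": 0.15,"y": 0,"z": 0.8,"gripper": 2},
  {"wx": 0,"wy": 0,"wz": 0,"x": 0.2,"y": 0,"z": 1.1,"gripper": 2},
  {"wx": 0,"wy": 0,"wz": 0,"x": 0.2,"y": 0,"z": 1.1,"gripper": 2},
  {"wx": 0,"wy": 0,"wz": 0,"x": 0.2,"y": 0,"z": 1.1,"gripper": 2},
])

```text
time_s: 14.5
tcp_pos: [0.4186, -0.285, 0.0375]
ee_rot: [-0.026, 0.947, -0.307, -0.086]
ft_force: [-1.0, 1.7, 11.3]
gripper_width: 0.0287
grasp_force: 41.1
```

Request:
arm_command([
  {"wx": 0,"wy": 0,"wz": 0,"x": 0.04,"y": 0,"z": 0.2,"gripper": 2},
  {"wx": 0,"wy": 0,"wz": 0,"x": 0.04,"y": 0,"z": 0.2,"gripper": 2},
  {"wx": 0,"wy": 0,"wz": 0,"x": 0.04,"y": 0,"z": 0.2,"gripper": 2},
])

```text
time_s: 14.8
tcp_pos: [0.4188, -0.2851, 0.0374]
ee_rot: [-0.026, 0.947, -0.307, -0.086]
ft_force: [-3.7, 4.5, 23.1]
gripper_width: 0.0288
grasp_force: 42.1
```

Request:
arm_command([
  {"wx": 0,"wy": 0,"wz": 0,"x": -0.05,"y": 0,"z": -0.3,"gripper": 2},
  {"wx": 0,"wy": 0,"wz": 0,"x": -0.05,"y": 0,"z": -0.3,"gripper": 2},
  {"wx": 0,"wy": 0,"wz": 0,"x": -0.05,"y": 0,"z": -0.3,"gripper": 2},
], newtons=20)

```text
time_s: 15.1
tcp_pos: [0.4188, -0.2851, 0.0376]
ee_rot: [-0.026, 0.947, -0.308, -0.086]
ft_force: [0.9, 0.7, 9.1]
gripper_width: 0.0291
grasp_force: 40.8
```

Request:
arm_command([
  {"wx": 0,"wy": 0,"wz": 0,"x": 0,"y": 0,"z": -0.05,"gripper": 2.9},
  {"wx": 0,"wy": 0,"wz": 0,"x": 0,"y": 0,"z": -0.05,"gripper": 3.2},
  {"wx": 0,"wy": 0,"wz": 0,"x": 0,"y": 0,"z": -0.05,"gripper": 3.6},
  {"wx": 0,"wy": 0,"wz": 0,"x": 0,"y": 0,"z": -0.05,"gripper": 5},
  {"wx": 0,"wy": 0,"wz": 0,"x": 0,"y": 0,"z": -0.05,"gripper": 5},
  {"wx": 0,"wy": 0,"wz": 0,"x": 0,"y": 0,"z": -0.05,"gripper": 5},
  {"wx": 0,"wy": 0,"wz": 0,"x": -0.3,"y": 0,"z": -1.5,"gripper": 5},
  {"wx": 0,"wy": 0,"wz": 0,"x": -0.7,"y": 0,"z": -4,"gripper": 5},
  {"wx": 0,"wy": 0,"wz": 0,"x": -1.4,"y": 0,"z": -8,"gripper": 5},
  {"wx": 0,"wy": 0,"wz": 0,"x": -2.2,"y": 0,"z": -12,"gripper": 5},
  {"wx": 0,"wy": 0,"wz": 0,"x": -2.7,"y": 0,"z": -15,"gripper": 5},
  {"wx": 0,"wy": 0,"wz": 0,"x": -2.7,"y": 0,"z": -15,"gripper": 5},
])

```text
time_s: 16.3
tcp_pos: [0.4211, -0.2858, 0.1937]
ee_rot: [-0.026, 0.948, -0.308, -0.081]
ft_force: [0.4, 1.2, 0.9]
gripper_width: 0.05
grasp_force: 0.0
```

```bash
python3 - <<'E'
from m import *
s=sense(); print(s["tcp_pos"],s["ft_force"],s["gripper_width"])
a=save("side","pics/c7.png",None,1.5)
E
```

```text
[ 0.42107531 -0.28584126  0.1937009 ] [0.38662971 1.24235751 0.86744476] 0.05001119292740671
```

View pics/c7.png

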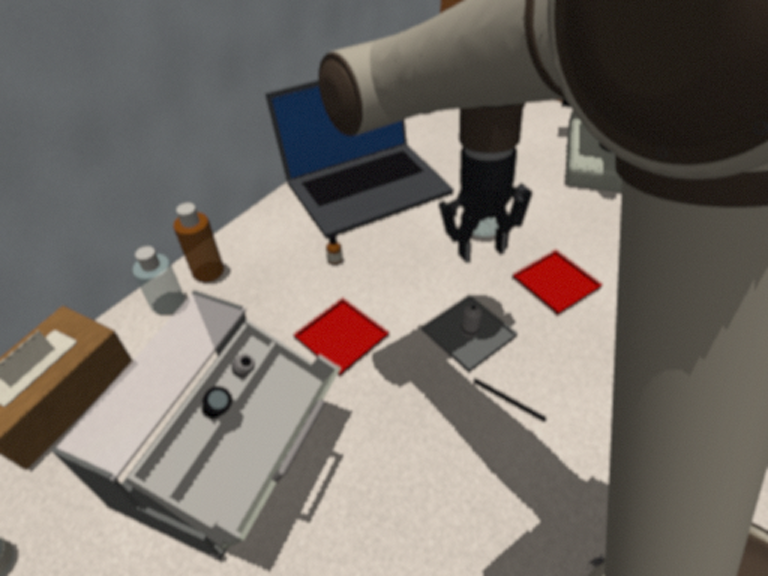

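The objective stands upright in the grey tray at (472,317). The gripper is clear of it and the bin is still tilted out to its stop.

```bash
python3 -c "
from cell import hand_in; print(hand_in())"
```

```text
the job is handed in; nothing more can be done
None
```

The bin is tilted out to its stop, the long objective stands upright, nose up, in the grey tray, and I handed the job in at about 16 s; no verdict came back.

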